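# Feel which parts tins are really empty and slide them to their rail

## Robot

A 6-joint arm with a two-finger parallel gripper is mounted at the origin on the work surface. World frame = base frame: x ahead of the robot, y to its left, z up, the work surface at z = 0. Lengths are in mm, angles in rad, forces in N, time in s.
With the tool pointing down it reaches from about 425 to 925 mm from the base axis. Payload 12.5 kg.
Tool frame: the origin (TCP) lies midway between the tips of the shut fingers; the grasp point (between the pads) lies 19 mm behind it; z points along the fingers, y is the line along which they close (so a half turn about z gives the same grasp; the last joint's range is limited). The gripper opens to 85 mm and grips with 20 to 120 N. Pads are 22 mm wide; open, the fingers measure 114 mm over their backs; the gripper's body (76 mm by 85 mm) begins 54 mm behind the grasp point. The pads swing forward as they close: fully open they stand 13 mm farther back than shut.
Start: joints at [-1.455, 0.491, 1.559, -0, 1.092, -0.106], TCP at [137.513, -609.701, 231.327] pointing down, gripper open.
Joint ranges: [-3.1, 3.1], [-0.84, 2.19], [0.05, 2.79], [-1.13, 4.28], [0.06, 2.93], [-2.69, 2.69]. Speed limits (rad/s): [2.22, 2.22, 2.79, 3.14, 3.14, 3.14].

## Interface

Orientations are given as a unit quaternion [w, x, y, z].
In Python, from plant import get_obs, vision, arm gives the robot as it stands. The module is installed in compiled form; this text tells all that it offers.
- The arm moves only by the tool servo_tool, never from a script. Its arguments are lists of equal length, an entry for each row: "dp": the shift along the tool's x, y, z in m, a list of three; "delta_rot": the turn, a rotation vector about the tool's x, y, z in units of 6 degrees (1.0 is 6 degrees), a list of three. A call has 1 to 10 rows; each row is the pose to reach, as a shift and turn from the pose commanded when the call began, along the tool's axes at that moment; what a row does not reach only later rows make up. A row lasts 1/12 s, in which the tool goes at most 41.7 mm and 7.16 degrees, less where a joint would pass 70% of its speed; a pose out of reach is approached as far as the arm can. A call with a gripper value outside its range is refused whole. "fingers" is the gripper's target within -1 to 1 (shut at 1, half-way at 0, fully open at -1), set as the call begins (left out, the last holds). The fingers move at their own pace and stop on an object; the grip force is fixed at half the most. Time passes only in rows, so rows that repeat a pose let the fingers close. It gives the time, the measured TCP pose, the force, the opening and the grip force at its end, in the units of the state.
- get_obs(): the state, without advancing time (a new reading comes with each control period).
- vision.read_camera(name): name is "scene" or "side" or "wrist"; returns a dict with "frame" (420x560x3 uint8, red, green, blue), "depth" (420x560 float32, mm along the optical axis (not along the pixel's ray), 0 where there is no reading), "intrinsics" (3x3 intrinsics, pixels), "pose" (4x4, takes a point from camera to world coordinates). Camera axes: x right, y up, looking along -z (the intrinsics and any distortion apply to the point x, -y, -z); pixel columns grow to the right and rows downward; lengths in mm; the calibration is good to about 2 mm. The wrist camera is an equidistant fisheye: a pixel r from the principal point sees the ray r / f radians off the axis. A picture is of the moment at which its call begins.
- arm.hand_in(): hands the job in; it is judged then, once.
The state is a dict: "time_s": time; "joint_pos": joint angles; "dq": joint speeds; "joint_efforts": joint torques, N m; "tool_pos": TCP position; "tool_rot": TCP orientation; "ft_force": force on the tool from outside, world axes, zero at the start; "torque": the same for the moment, N m; "grip_width": finger opening in mm; "gripper_force": force on a finger pad.
Only numpy, scipy, OpenCV 4.12 (cv2) and the standard library are available. Lean on these libraries where they do the work, as an engineer would, in place of code of your own. Each camera call takes 0.05 s, during which the arm holds its last target. There are 200 camera calls.

## Task

Some of the four closed tins on the blue mat are empty and some still have a steel part inside, which you can only tell by shoving them about and feeling for weight or rattle. Slide each tin that still holds something up against the far rail (the one away from the robot) and each empty tin back against the near rail, all left standing flat on the mat; do not tip a tin over and leave the other things on the bench where they are.

Things in the scene. Friction and masses are not known exactly. Their poses are not given: they have to be found in the camera images.
- board: blue mat fixed on the table, 320 mm along its x (away from the robot) by 600 mm along y (left), surface 6 mm above the table; origin under its centre. An aluminium stop rail, 12 mm wide, top 18 mm above the table, runs along the near edge (own x -152 to -140 mm) and the far edge (140 to 152 mm). A tin touching a rail has its centre at own x -92 or +92 mm; tins start in a row midway
- tin_a: one of four outwardly identical closed round steel tins, 96 mm across, 40 mm high, origin at the centre of its underside; too wide to grasp. Empty 0.17 to 0.23 kg; with a loose steel slug left inside (60 mm across, 28 mm high) 0.71 to 0.89 kg. Pushed slowly, an empty one drags with 0.8 to 1.6 N, a filled one with 3.4 to 6.3 N (felt only while it moves; friction varies, alike for all four)
- tin_b: one of four outwardly identical closed round steel tins, 96 mm across, 40 mm high, origin at the centre of its underside; too wide to grasp. Empty 0.17 to 0.23 kg; with a loose steel slug left inside (60 mm across, 28 mm high) 0.71 to 0.89 kg. Pushed slowly, an empty one drags with 0.8 to 1.6 N, a filled one with 3.4 to 6.3 N (felt only while it moves; friction varies, alike for all four)
- tin_c: one of four outwardly identical closed round steel tins, 96 mm across, 40 mm high, origin at the centre of its underside; too wide to grasp. Empty 0.17 to 0.23 kg; with a loose steel slug left inside (60 mm across, 28 mm high) 0.71 to 0.89 kg. Pushed slowly, an empty one drags with 0.8 to 1.6 N, a filled one with 3.4 to 6.3 N (felt only while it moves; friction varies, alike for all four)
- tin_d: one of four outwardly identical closed round steel tins, 96 mm across, 40 mm high, origin at the centre of its underside; too wide to grasp. Empty 0.17 to 0.23 kg; with a loose steel slug left inside (60 mm across, 28 mm high) 0.71 to 0.89 kg. Pushed slowly, an empty one drags with 0.8 to 1.6 N, a filled one with 3.4 to 6.3 N (felt only while it moves; friction varies, alike for all four)
- capacitor: bystander: black can capacitor standing on the mat amid the tins, 25 mm across, 42 mm high, origin at the centre of its underside
- circuit_board: bystander: green circuit board 110 x 90 mm lying on the table beyond the mat, origin under its centre
- driver: bystander: screwdriver lying on the table beyond the mat, origin below its middle
- heat_sink: bystander: finned aluminium heat sink 50 x 40 x 26 mm on the table near the robot's left, origin under its centre
- solder_reel: bystander: reel 60 mm across and 38 mm high standing left of the mat, origin under its centre
- multimeter: bystander: grey hand meter 150 x 75 x 42 mm lying right of the mat, origin under its centre
Things that resemble listed ones, but are neither listed nor needed, are in the scene too. What is shaped like the tin_a but purple or yellow is not meant.

How it is judged (in metres and radians):
At the end, for the whole second after the job is handed in: Every tin that holds a part rests against the far rail and every empty tin against the near rail (its edge within 12 mm of the rail), flat and still on the mat, within the mat's length. A tin counts as holding a part when its weight on the mat exceeds 4.5 N (((x of tin_a in the frame of board between 0.08 and 0.096 m and contact force between tin_a and board above 4.5 N) or (x of tin_a in the frame of board between -0.096 and -0.08 m and contact force between tin_a and board below 4.5 N)) and y of tin_a in the frame of board between -0.29 and 0.29 m and angle between each of tin_a, tin_b, tin_c, tin_d's own z axis and vertical below 0.05 rad and linear speed of each of tin_a, tin_b, tin_c, tin_d below 0.02 m/s and ((x of tin_b in the frame of board between 0.08 and 0.096 m and contact force between tin_b and board above 4.5 N) or (x of tin_b in the frame of board between -0.096 and -0.08 m and contact force between tin_b and board below 4.5 N)) and y of tin_b in the frame of board between -0.29 and 0.29 m and ((x of tin_c in the frame of board between 0.08 and 0.096 m and contact force between tin_c and board above 4.5 N) or (x of tin_c in the frame of board between -0.096 and -0.08 m and contact force between tin_c and board below 4.5 N)) and y of tin_c in the frame of board between -0.29 and 0.29 m and ((x of tin_d in the frame of board between 0.08 and 0.096 m and contact force between tin_d and board above 4.5 N) or (x of tin_d in the frame of board between -0.096 and -0.08 m and contact force between tin_d and board below 4.5 N)) and y of tin_d in the frame of board between -0.29 and 0.29 m); the robot touches nothing.
It fails at once if a tin is tipped over (leans more than 30 degrees) (angle between any of tin_a, tin_b, tin_c, tin_d's own z axis and vertical above 0.52 rad).
It fails at once if a bystander is moved more than 30 mm (distance of any of capacitor, circuit_board, driver, heat_sink, solder_reel, multimeter from where it was at the start of the episode above 0.03 m).
It also fails if it takes over 64 s, if anything falls off the work surface, if the arm or the gripper's body presses on something with over 40 N, if the wrist force passes 120 N, or if a joint passes its speed limit or range.

## Working session

There is one attempt and no reset: what is moved stays moved. The work goes in short steps, Python scripts to look and compute and a tool call to move; the robot and the scene stay as the last step left them, time stands still between calls to the robot, and variables do not carry over. Pictures are saved under pics/ and viewed, at most 10 in all, crops included, and the job is handed in when it is done.

Besides the shell and the picture viewer there is one more tool, called after "Request:" as name(argument=value, ...), one argument or row to a line, values as JSON. servo_tool: Moves the arm, as the interface text tells. Its arguments: {"type":"object","properties":{"dp":{"type":"array"},"delta_rot":{"type":"array"},"fingers":{"type":"number"}},"required":["dp","delta_rot"]}

```bash
mkdir -p pics
cat > h.py <<'E'
import numpy as np, cv2
from plant import get_obs, vision, arm
def cam(n,save=None):
    c=vision.read_camera(n)
    if save: cv2.imwrite('pics/'+save,c['frame'][:,:,::-1])
    return c
def ray(c,u,v,z):
    K=c['intrinsics'];P=c['pose']
    d=P[:3,:3]@np.array([(u-K[0,2])/K[0,0],-(v-K[1,2])/K[1,1],-1]);o=P[:3,3]
    return o+d*(z-o[2])/d[2]
def cloud(c):
    K=c['intrinsics'];P=c['pose'];D=c['depth'];v,u=np.indices(D.shape)
    p=np.stack([(u-K[0,2])/K[0,0]*D,-(v-K[1,2])/K[1,1]*D,-D],-1)
    return p@P[:3,:3].T+P[:3,3]
E
python3 - <<'E'
from h import *
for n in('scene','side'):
    c=cam(n,n+'1.png');print(n,c['pose'].round(2).tolist(),c['intrinsics'].tolist())
o=get_obs();print(o)
E
```

```text
scene [[0.51, -0.62, 0.6, 1368.67], [0.86, 0.36, -0.35, -504.75], [-0.0, 0.7, 0.72, 1045.84], [0.0, 0.0, 0.0, 1.0]] [[482.86230704760914, 0.0, 277.9870166616379], [0.0, 482.86230704760914, 210.09949456411516], [0.0, 0.0, 1.0]]
side [[-0.76, 0.47, -0.45, 59.24], [-0.65, -0.56, 0.52, 511.77], [-0.01, 0.68, 0.73, 752.84], [0.0, 0.0, 0.0, 1.0]] [[401.1233397126669, 0.0, 272.4155264734091], [0.0, 401.1233397126669, 211.4705611860409], [0.0, 0.0, 1.0]]
{'time_s': 0.1, 'joint_pos': array([-1.45457619e+00,  4.91488266e-01,  1.55940164e+00, -2.51780466e-05,
        1.09169937e+00, -1.05602487e-01]), 'dq': array([-3.40729044e-05, -2.72745206e-03, -2.36724818e-03,  7.08829979e-04,
        3.94299142e-04, -6.15979382e-04]), 'joint_efforts': array([ 4.66673504e-03, -6.19445515e+01, -2.62025428e+01, -4.01530201e-06,
        2.87147850e-03,  1.44919562e-05]), 'tool_pos': array([ 137.4960715 , -609.47772075,  230.7884955 ]), 'tool_rot': array([-4.98247135e-04,  9.93854877e-01,  1.10689817e-01, -1.38140399e-05]), 'ft_force': array([ 0.26007856, -0.38312825, -0.60742688]), 'torque': array([0.00814874, 0.00287583, 0.08840932]), 'gripper_force': 0.0, 'grip_width': 85.53142448499109}
```

View pics/scene1.png

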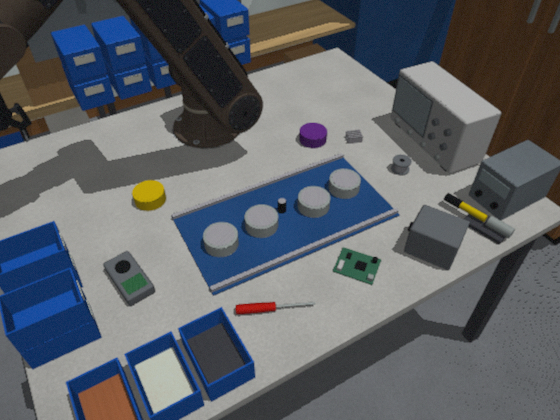

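View pics/side1.png

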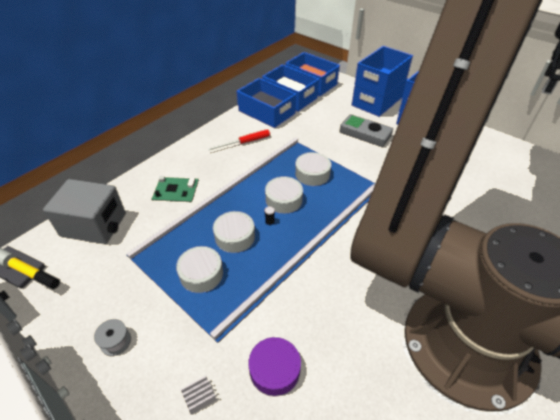

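The scene view shows the four grey tins at about (221,238), (262,221), (313,202) and (345,183), with the capacitor at (282,205). The purple disc (313,135) and yellow disc (149,195) are decoys. In the side view the tins are at (200,268), (234,231), (284,194) and (313,169). I'll measure from both views next.

Run:
```python
from h import *
for n in('scene','side'):
    c=cam(n);P=cloud(c);hsv=cv2.cvtColor(c['frame'],cv2.COLOR_RGB2HSV)
    b=cv2.inRange(hsv,(95,120,50),(125,255,255))
    k,l,s,ce=cv2.connectedComponentsWithStats(b)
    pt={'scene':(300,225),'side':(300,240)}[n]
    i=l[pt[1],pt[0]];m=np.uint8(l==i);print(n,'mat area',s[i])
    q=P[m>0];print('mat z',np.median(q[:,2]))
    # rectangle on plane z=6
    vs,us=np.nonzero(m);w=np.array([ray(c,u,v,6)[:2] for u,v in zip(us,vs)],np.float32)
    print('rect',cv2.minAreaRect(w))
    hull=cv2.fillConvexPoly(np.zeros_like(m),cv2.convexHull(cv2.findContours(m,0,1)[0][0] if 0 else np.stack([us,vs],1).astype(np.int32)),1)
    t=np.uint8((hull>0)&(P[...,2]>38)&(P[...,2]<56)&(c['depth']>0))
    k,l,s,ce=cv2.connectedComponentsWithStats(t)
    for j in range(1,k):
        if s[j][4]<25: continue
        q=P[l==j];cc=cv2.minEnclosingCircle(q[:,:2].astype(np.float32))
        top=ray(c,*ce[j],46)
        print(ce[j].round(),s[j][4],'circ',np.round(cc[0]),round(cc[1]),'z',np.median(q[:,2]).round(1),'ray',top.round())
```

```text
scene mat area [ 174  158  219  129 9446]
mat z 5.753837357308953
rect ((521.5897216796875, 11.625), (597.78564453125, 270.2110900878906), 87.89531707763672)
[344. 180.] 558 circ [521. 227.] 51 z 45.7 ray [525. 224.  46.]
[313. 198.] 622 circ [539. 102.] 50 z 45.6 ray [544.  99.  46.]
[281. 202.] 59 circ [507.  11.] 15 z 46.2 ray [509.   9.  46.]
[260. 217.] 698 circ [529. -72.] 50 z 45.8 ray [533. -73.  46.]
[220. 236.] 771 circ [ 533. -201.] 50 z 45.9 ray [ 537. -204.   46.]
side mat area [  132   143   241   190 13896]
mat z 5.235504968626401
rect ((526.031494140625, 16.601776123046875), (592.00439453125, 270.82269287109375), 87.71669006347656)
[313. 165.] 666 circ [ 529. -196.] 49 z 45.0 ray [ 525. -192.   46.]
[284. 190.] 816 circ [525. -67.] 49 z 45.1 ray [521. -63.  46.]
[269. 211.] 84 circ [502.  13.] 14 z 46.7 ray [501.  16.  46.]
[233. 227.] 1049 circ [535. 106.] 49 z 45.3 ray [532. 109.  46.]
[199. 265.] 1325 circ [518. 232.] 49 z 45.7 ray [514. 234.  46.]
```

```bash
cat >> h.py <<'E'
def board():
    return np.array([524.,13.]),np.deg2rad(-2.2)
def tob(p,ctr=None,yaw=None):
    if ctr is None: ctr,yaw=board()
    c,s=np.cos(yaw),np.sin(yaw);d=np.asarray(p)[...,:2]-ctr
    return np.stack([d[...,0]*c+d[...,1]*s,-d[...,0]*s+d[...,1]*c],-1)
E
python3 - <<'E'
from h import *
for n in('scene','side'):
    c=cam(n);P=cloud(c).reshape(-1,3);b=tob(P)
    for s in(-1,1):
        m=(P[:,2]>15)&(P[:,2]<22)&(abs(b[:,0]*s-146)<25)&(abs(b[:,1])<320)
        q=b[m];k=np.polyfit(q[:,1],q[:,0],1)
        lo,hi=np.percentile(q[:,1],[0.5,99.5])
        print(n,s,m.sum(),'slope deg',np.degrees(k[0]).round(2),'x0',k[1].round(1),'ends',lo.round(),hi.round(),'spread',np.percentile(q[:,0]-np.polyval(k,q[:,1]),[3,97]).round(1),'z',np.median(P[m,2]).round(1))
E
```

```text
scene -1 525 slope deg 0.04 x0 -141.6 ends -299.0 292.0 spread [-7.5  7.7] z 17.6
scene 1 733 slope deg -0.04 x0 149.7 ends -300.0 286.0 spread [-6.6  6.6] z 17.7
side -1 1104 slope deg -0.03 x0 -147.3 ends -269.0 299.0 spread [-5.7  6.1] z 17.5
side 1 732 slope deg 0.0 x0 144.2 ends -293.0 300.0 spread [-6.2  6.4] z 16.9
```

Request:
servo_tool(
  dp=[
    [0.02,0,0],
    [0.04,-0.01,0],
    [0.06,-0.03,0],
    [0.08,-0.06,0],
    [0.1,-0.09,0],
    [0.12,-0.12,0],
  ],
  delta_rot=[
    [0,0,0.5],
    [0,0,1.0],
    [0,0,1.5],
    [0,0,2.0],
    [0,0,2.48],
    [0,0,2.48],
  ],
  fingers=0,
)

```text
time_s: 0.8
tool_pos: [228.5, -464.7, 231.1]
tool_rot: [-0.0, 1.0, -0.021, -0.0]
ft_force: [1.0, -0.5, 0.6]
grip_width: 42.5
gripper_force: 0.0
```

Request:
servo_tool(
  dp=[
    [0.025,-0.031,0.01],
    [0.05,-0.062,0.02],
    [0.075,-0.093,0.04],
    [0.1,-0.124,0.06],
    [0.125,-0.155,0.08],
    [0.15,-0.186,0.1],
    [0.175,-0.217,0.1],
    [0.2,-0.248,0.1],
    [0.218,-0.27,0.1],
    [0.223,-0.277,0.1],
  ],
  delta_rot=[
    [0,0,0],
    [0,0,0],
    [0,0,0],
    [0,0,0],
    [0,0,0],
    [0,0,0],
    [0,0,0],
    [0,0,0],
    [0,0,0],
    [0,0,0],
  ],
)

```text
time_s: 1.63
tool_pos: [464.0, -194.7, 131.1]
tool_rot: [-0.0, 1.0, -0.017, 0.0]
ft_force: [-0.1, -0.8, -0.8]
grip_width: 42.6
gripper_force: 0.0
```

Run:
```python
from h import *
o=get_obs();print(o['tool_pos'],tob(o['tool_pos'])-[1,0],o['ft_force'])
c=cam('wrist','w1.png');print(c['pose'].round(2).tolist(),c['intrinsics'].tolist())
```

```text
[ 463.95935506 -194.67576156  131.14950084] [ -53.02417248 -209.82751598] [-0.10202304 -0.76119505 -0.82833886]
[[-0.03, 0.96, 0.28, 535.65], [-1.0, -0.03, -0.01, -197.07], [0.0, -0.28, 0.96, 272.92], [0.0, 0.0, 0.0, 1.0]] [[325.19226210127806, 0.0, 281.1784068955965], [0.0, 325.19226210127806, 207.29784396135372], [0.0, 0.0, 1.0]]
```

View pics/w1.png

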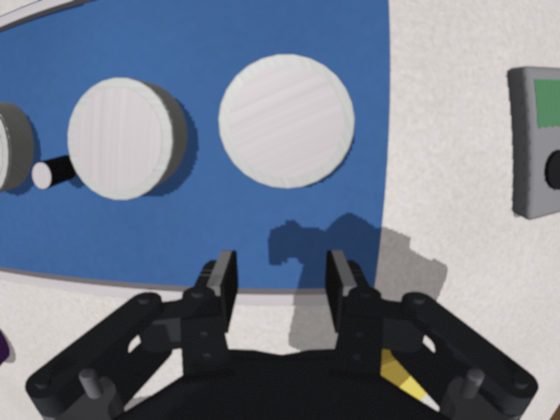

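The wrist view confirms alignment: the grey tin at (287,121) is centred between the fingers (gap centre at column 282), and tin 2 is at (120,138). Descending and starting to push.

Request:
servo_tool(
  dp=[
    [-0.002,0.001,0.04],
    [-0.002,0.001,0.08],
    [-0.002,0.001,0.11],
    [-0.002,0.001,0.12],
    [-0.002,0.001,0.12],
    [-0.002,0.001,0.12],
  ],
  delta_rot=[
    [0,0,0],
    [0,0,0],
    [0,0,0],
    [0,0,0],
    [0,0,0],
    [0,0,0],
  ],
)

```text
time_s: 2.18
tool_pos: [459.5, -199.5, 11.9]
tool_rot: [0.0, 1.0, -0.019, -0.0]
ft_force: [0.5, -0.4, 0.4]
grip_width: 42.7
gripper_force: 0.0
```

Request:
servo_tool(
  dp=[
    [0.004,0,0],
    [0.008,0,0],
    [0.012,0,0],
    [0.016,0,0],
    [0.02,0,0],
    [0.024,0,0],
    [0.028,0,0],
    [0.032,0,0],
  ],
  delta_rot=[
    [0,0,0],
    [0,0,0],
    [0,0,0],
    [0,0,0],
    [0,0,0],
    [0,0,0],
    [0,0,0],
    [0,0,0],
  ],
)

```text
time_s: 2.85
tool_pos: [490.2, -199.4, 11.7]
tool_rot: [-0.001, 1.0, -0.019, -0.002]
ft_force: [-10.9, 0.5, 8.9]
grip_width: 42.7
gripper_force: 5.7
```

Request:
servo_tool(
  dp=[
    [0.004,0,0],
    [0.008,0,0],
    [0.012,0,0],
    [0.016,0,0],
  ],
  delta_rot=[
    [0,0,0],
    [0,0,0],
    [0,0,0],
    [0,0,0],
  ],
)

```text
time_s: 3.18
tool_pos: [506.2, -200.0, 11.7]
tool_rot: [-0.001, 1.0, -0.019, -0.002]
ft_force: [-10.5, 0.7, 7.8]
grip_width: 42.7
gripper_force: 5.6
```

Request:
servo_tool(
  dp=[
    [0.004,0,0],
    [0.008,0,0],
  ],
  delta_rot=[
    [0,0,0],
    [0,0,0],
  ],
)

```text
time_s: 3.35
tool_pos: [514.2, -200.3, 11.7]
tool_rot: [-0.001, 1.0, -0.019, -0.002]
ft_force: [-9.4, 0.1, 7.9]
grip_width: 42.4
gripper_force: 5.6
```

Request:
servo_tool(
  dp=[
    [0.004,0,0],
    [0.008,0,0],
  ],
  delta_rot=[
    [0,0,0],
    [0,0,0],
  ],
)

```text
time_s: 3.52
tool_pos: [522.2, -200.7, 11.7]
tool_rot: [-0.001, 1.0, -0.019, -0.002]
ft_force: [-10.0, 0.0, 7.7]
grip_width: 42.7
gripper_force: 5.6
```

Request:
servo_tool(
  dp=[
    [-0.006,0,0],
    [-0.006,0,-0.005],
    [-0.006,0,-0.008],
    [-0.006,0,-0.008],
  ],
  delta_rot=[
    [0,0,0],
    [0,0,0],
    [0,0,0],
    [0,0,0],
  ],
)

```text
time_s: 3.85
tool_pos: [517.9, -201.2, 20.2]
tool_rot: [0.0, 1.0, -0.019, 0.001]
ft_force: [-0.1, -0.1, 0.4]
grip_width: 43.1
gripper_force: 0.0
```

Request:
servo_tool(
  dp=[
    [0.003,0,0],
    [0.006,0,0],
    [0.009,0,0],
    [0.012,0,0],
    [0.015,0,0],
  ],
  delta_rot=[
    [0,0,0],
    [0,0,0],
    [0,0,0],
    [0,0,0],
    [0,0,0],
  ],
)

```text
time_s: 4.27
tool_pos: [531.2, -201.1, 19.2]
tool_rot: [-0.001, 1.0, -0.019, -0.002]
ft_force: [-9.6, 0.3, 6.8]
grip_width: 42.8
gripper_force: 4.7
```

Request:
servo_tool(
  dp=[
    [0.003,0,0],
    [0.006,0,0],
  ],
  delta_rot=[
    [0,0,0],
    [0,0,0],
  ],
)

```text
time_s: 4.43
tool_pos: [537.2, -201.4, 19.1]
tool_rot: [-0.001, 1.0, -0.019, -0.002]
ft_force: [-9.6, -0.1, 5.9]
grip_width: 42.4
gripper_force: 4.6
```

Request:
servo_tool(
  dp=[
    [0.003,0,-0.001],
    [0.006,0,-0.002],
    [0.009,0,-0.003],
  ],
  delta_rot=[
    [0,0,0],
    [0,0,0],
    [0,0,0],
  ],
)

```text
time_s: 4.68
tool_pos: [547.2, -201.9, 21.9]
tool_rot: [-0.0, 1.0, -0.019, -0.001]
ft_force: [-3.8, -0.8, -2.7]
grip_width: 42.9
gripper_force: 2.0
```

Request:
servo_tool(
  dp=[
    [0.002,0,0],
    [0.004,0,0],
    [0.006,0,0],
  ],
  delta_rot=[
    [0,0,0],
    [0,0,0],
    [0,0,0],
  ],
)

```text
time_s: 4.93
tool_pos: [553.4, -202.3, 22.1]
tool_rot: [-0.0, 1.0, -0.019, -0.0]
ft_force: [-2.3, -0.4, -2.5]
grip_width: 42.3
gripper_force: 2.0
```

Request:
servo_tool(
  dp=[
    [0.002,0,0],
    [0.004,0,0],
  ],
  delta_rot=[
    [0,0,0],
    [0,0,0],
  ],
)

```text
time_s: 5.1
tool_pos: [556.0, -202.1, 21.9]
tool_rot: [-0.001, 1.0, -0.019, -0.002]
ft_force: [-18.3, -0.2, 0.9]
grip_width: 42.6
gripper_force: 8.1
```

Request:
servo_tool(
  dp=[
    [-0.012,0,0],
    [-0.03,-0.01,-0.025],
    [-0.05,-0.03,-0.05],
    [-0.07,-0.06,-0.06],
    [-0.09,-0.09,-0.06],
    [-0.1,-0.12,-0.06],
    [-0.102,-0.131,-0.05],
    [-0.102,-0.131,-0.03],
    [-0.102,-0.131,0.004],
    [-0.102,-0.131,0.004],
  ],
  delta_rot=[
    [0,0,0],
    [0,0,0],
    [0,0,0],
    [0,0,0],
    [0,0,0],
    [0,0,0],
    [0,0,0],
    [0,0,0],
    [0,0,0],
    [0,0,0],
  ],
)

```text
time_s: 5.93
tool_pos: [459.9, -67.3, 14.9]
tool_rot: [-0.0, 1.0, -0.019, -0.002]
ft_force: [-0.8, -0.4, -0.8]
grip_width: 42.7
gripper_force: 0.0
```

```bash
cat >> h.py <<'E'
def pos():
    o=get_obs();print('t',o['time_s'],'board xy',(tob(o['tool_pos'],np.array([525.,13.]),np.deg2rad(-2.2))).round(1),'z',o['tool_pos'][2].round(1),'f',o['ft_force'].round(2))
E
python3 -c "
from h import *
pos();cam('scene','s2.png')"
```

```text
t 5.9333 board xy [-62.  -82.7] z 14.9 f [-0.79 -0.42 -0.77]
```

View pics/s2.png

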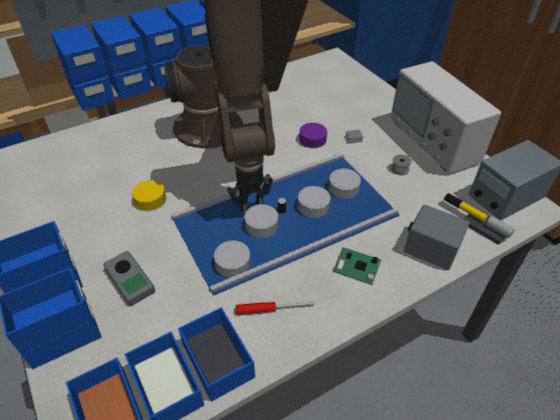

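Tin 1 now sits at the far rail, pixel (232,258). The tool is behind tin 2 at (262,221), and nothing else has moved.

Request:
servo_tool(
  dp=[
    [0.004,0,0],
    [0.008,0,0],
    [0.012,0,0],
    [0.016,0,0],
    [0.02,0,0],
    [0.024,0,0],
    [0.028,0,0],
    [0.032,0,0],
  ],
  delta_rot=[
    [0,0,0],
    [0,0,0],
    [0,0,0],
    [0,0,0],
    [0,0,0],
    [0,0,0],
    [0,0,0],
    [0,0,0],
  ],
)

```text
time_s: 6.65
tool_pos: [492.7, -69.0, 18.4]
tool_rot: [0.0, 1.0, -0.019, -0.0]
ft_force: [-3.4, -0.2, 3.0]
grip_width: 42.7
gripper_force: 1.9
```

Request:
servo_tool(
  dp=[
    [0.004,0,0],
    [0.008,0,-0.001],
    [0.012,0,-0.002],
  ],
  delta_rot=[
    [0,0,0],
    [0,0,0],
    [0,0,0],
  ],
)

```text
time_s: 6.9
tool_pos: [505.0, -69.5, 20.2]
tool_rot: [0.0, 1.0, -0.019, 0.0]
ft_force: [-0.8, -0.5, -1.0]
grip_width: 42.9
gripper_force: 0.4
```

Request:
servo_tool(
  dp=[
    [0.004,0,0],
    [0.008,0,0],
  ],
  delta_rot=[
    [0,0,0],
    [0,0,0],
  ],
)

```text
time_s: 7.07
tool_pos: [512.9, -69.8, 20.3]
tool_rot: [0.0, 1.0, -0.019, 0.0]
ft_force: [-1.1, 0.2, -0.4]
grip_width: 42.8
gripper_force: 0.8
```

Request:
servo_tool(
  dp=[
    [0.004,0,0],
    [0.008,0,0],
  ],
  delta_rot=[
    [0,0,0],
    [0,0,0],
  ],
)

```text
time_s: 7.23
tool_pos: [520.7, -70.0, 20.2]
tool_rot: [0.0, 1.0, -0.019, -0.0]
ft_force: [-1.0, 0.4, 1.0]
grip_width: 42.5
gripper_force: 0.8
```

```bash
python3 -c "
from h import *
pos()"
```

```text
t 7.2333 board xy [ -1.1 -83.1] z 20.2 f [-0.99  0.38  1.03]
```

Tin 1 is full: it dragged about 10 N under 6–8 N of downward finger load and could not be lifted. Tin 2 is empty at about 1 N, so it goes back to the near rail.

Request:
servo_tool(
  dp=[
    [-0.01,0,0],
    [-0.01,0,-0.035],
    [0.01,0,-0.055],
    [0.045,0,-0.06],
    [0.085,0,-0.06],
    [0.115,0,-0.055],
    [0.121,0,-0.035],
    [0.121,0,-0.005],
    [0.121,0,0.002],
    [0.121,0,0.002],
  ],
  delta_rot=[
    [0,0,0],
    [0,0,0],
    [0,0,0],
    [0,0,0],
    [0,0,0],
    [0,0,0],
    [0,0,0],
    [0,0,0],
    [0,0,0],
    [0,0,0],
  ],
)

```text
time_s: 8.07
tool_pos: [639.5, -74.4, 16.1]
tool_rot: [-0.0, 1.0, -0.019, -0.002]
ft_force: [-0.6, -0.9, -0.1]
grip_width: 42.4
gripper_force: 0.0
```

Request:
servo_tool(
  dp=[
    [-0.004,0,0],
    [-0.008,0,0],
    [-0.012,0,0],
    [-0.018,0,0],
    [-0.024,0,0],
    [-0.03,0,0],
    [-0.036,0,0],
    [-0.042,0,0],
    [-0.048,0,0],
    [-0.054,0,0],
  ],
  delta_rot=[
    [0,0,0],
    [0,0,0],
    [0,0,0],
    [0,0,0],
    [0,0,0],
    [0,0,0],
    [0,0,0],
    [0,0,0],
    [0,0,0],
    [0,0,0],
  ],
)

```text
time_s: 8.9
tool_pos: [586.9, -72.6, 18.4]
tool_rot: [0.0, 1.0, -0.019, 0.0]
ft_force: [2.5, 0.2, 3.5]
grip_width: 42.6
gripper_force: 1.9
```

```bash
python3 -c "
from h import *
pos()"
```

```text
t 8.9 board xy [ 65.1 -83.2] z 18.4 f [2.47 0.16 3.51]
```

Request:
servo_tool(
  dp=[
    [-0.006,0,0],
    [-0.012,0,-0.001],
    [-0.018,0,-0.002],
    [-0.024,0,-0.002],
    [-0.03,0,-0.002],
    [-0.036,0,-0.002],
    [-0.042,0,-0.002],
    [-0.048,0,-0.002],
    [-0.054,0,-0.002],
    [-0.06,0,-0.002],
  ],
  delta_rot=[
    [0,0,0],
    [0,0,0],
    [0,0,0],
    [0,0,0],
    [0,0,0],
    [0,0,0],
    [0,0,0],
    [0,0,0],
    [0,0,0],
    [0,0,0],
  ],
)

```text
time_s: 9.73
tool_pos: [526.8, -70.3, 20.3]
tool_rot: [0.0, 1.0, -0.019, -0.0]
ft_force: [0.7, 0.7, 0.2]
grip_width: 42.8
gripper_force: 0.4
```

Request:
servo_tool(
  dp=[
    [-0.005,0,0],
    [-0.01,0,0],
    [-0.015,0,0],
    [-0.02,0,0],
    [-0.025,0,0],
    [-0.029,0,0],
    [-0.032,0,0],
    [-0.035,0,0],
    [-0.036,0,0],
  ],
  delta_rot=[
    [0,0,0],
    [0,0,0],
    [0,0,0],
    [0,0,0],
    [0,0,0],
    [0,0,0],
    [0,0,0],
    [0,0,0],
    [0,0,0],
  ],
)

```text
time_s: 10.48
tool_pos: [491.0, -68.9, 20.3]
tool_rot: [0.0, 1.0, -0.019, -0.0]
ft_force: [1.0, -0.5, -0.2]
grip_width: 43.0
gripper_force: 0.5
```

Request:
servo_tool(
  dp=[
    [-0.002,0,0],
    [-0.004,0,0],
  ],
  delta_rot=[
    [0,0,0],
    [0,0,0],
  ],
)

```text
time_s: 10.65
tool_pos: [487.4, -68.8, 20.3]
tool_rot: [0.0, 1.0, -0.019, 0.0]
ft_force: [0.5, -0.6, -0.2]
grip_width: 42.8
gripper_force: 0.5
```

```bash
python3 -c "
from h import *
pos()"
```

```text
t 10.65 board xy [-34.4 -83.2] z 20.3 f [ 0.49 -0.58 -0.24]
```

Request:
servo_tool(
  dp=[
    [-0.002,0,0],
    [-0.004,0,0],
  ],
  delta_rot=[
    [0,0,0],
    [0,0,0],
  ],
)

```text
time_s: 10.82
tool_pos: [483.5, -68.7, 20.3]
tool_rot: [0.0, 1.0, -0.019, 0.0]
ft_force: [6.7, -1.8, 0.6]
grip_width: 42.4
gripper_force: 3.1
```

Request:
servo_tool(
  dp=[
    [-0.001,0,0],
    [-0.002,0,0],
  ],
  delta_rot=[
    [0,0,0],
    [0,0,0],
  ],
)

```text
time_s: 10.98
tool_pos: [483.2, -69.1, 20.7]
tool_rot: [0.001, 1.0, -0.019, 0.002]
ft_force: [10.6, -1.2, 0.6]
grip_width: 42.5
gripper_force: 4.1
```

```bash
python3 -c "
from h import *
pos()"
```

```text
t 10.9833 board xy [-38.6 -83.6] z 20.7 f [10.56 -1.24  0.58]
```

Request:
servo_tool(
  dp=[
    [0.012,0,0],
    [0.012,0,-0.035],
    [0.01,-0.01,-0.06],
    [0,-0.045,-0.065],
    [-0.005,-0.085,-0.065],
    [-0.01,-0.125,-0.065],
    [-0.015,-0.16,-0.065],
    [-0.017,-0.174,-0.06],
    [-0.017,-0.175,-0.03],
    [-0.017,-0.175,0.002],
  ],
  delta_rot=[
    [0,0,0],
    [0,0,0],
    [0,0,0],
    [0,0,0],
    [0,0,0],
    [0,0,0],
    [0,0,0],
    [0,0,0],
    [0,0,0],
    [0,0,0],
  ],
)

```text
time_s: 11.82
tool_pos: [471.5, 108.4, 18.8]
tool_rot: [-0.0, 1.0, -0.018, 0.002]
ft_force: [0.9, -0.4, -0.7]
grip_width: 42.6
gripper_force: 0.0
```

Request:
servo_tool(
  dp=[
    [0,0,0],
    [0.004,0,0],
    [0.008,0,0],
    [0.012,0,0],
    [0.016,0,0],
    [0.02,0,0],
    [0.024,0,0],
    [0.028,0,0],
  ],
  delta_rot=[
    [0,0,0],
    [0,0,0],
    [0,0,0],
    [0,0,0],
    [0,0,0],
    [0,0,0],
    [0,0,0],
    [0,0,0],
  ],
)

```text
time_s: 12.48
tool_pos: [498.2, 105.6, 19.4]
tool_rot: [0.0, 1.0, -0.019, -0.001]
ft_force: [-9.0, -0.1, 5.0]
grip_width: 42.5
gripper_force: 4.1
```

Request:
servo_tool(
  dp=[
    [0.004,0,0],
    [0.008,0,-0.001],
    [0.012,0,-0.002],
  ],
  delta_rot=[
    [0,0,0],
    [0,0,0],
    [0,0,0],
  ],
)

```text
time_s: 12.73
tool_pos: [511.0, 105.2, 21.1]
tool_rot: [0.0, 1.0, -0.019, -0.0]
ft_force: [-3.2, 1.1, -2.7]
grip_width: 42.6
gripper_force: 1.8
```

Request:
servo_tool(
  dp=[
    [0.004,0,0],
    [0.008,0,0],
  ],
  delta_rot=[
    [0,0,0],
    [0,0,0],
  ],
)

```text
time_s: 12.9
tool_pos: [519.4, 105.0, 20.7]
tool_rot: [0.0, 1.0, -0.019, 0.0]
ft_force: [-4.0, -0.1, -2.3]
grip_width: 42.7
gripper_force: 1.9
```

```bash
python3 -c "
from h import *
pos()"
```

```text
t 12.9 board xy [-9.1 91.7] z 20.7 f [-4.   -0.14 -2.28]
```

Tin 3 gives the same signature as tin 1, so it is full. Pushing it to the far rail.

Request:
servo_tool(
  dp=[
    [0.005,0,0],
    [0.01,0,0],
    [0.015,0,0],
    [0.02,0,0],
    [0.025,0,0],
    [0.03,0,0],
    [0.035,0,0],
    [0.039,0,0],
    [0.042,0,0],
  ],
  delta_rot=[
    [0,0,0],
    [0,0,0],
    [0,0,0],
    [0,0,0],
    [0,0,0],
    [0,0,0],
    [0,0,0],
    [0,0,0],
    [0,0,0],
  ],
)

```text
time_s: 13.65
tool_pos: [561.6, 103.5, 20.2]
tool_rot: [0.0, 1.0, -0.019, 0.0]
ft_force: [-5.1, -0.8, -1.2]
grip_width: 42.7
gripper_force: 2.3
```

Request:
servo_tool(
  dp=[
    [0.002,0,0],
    [0.004,0,0],
  ],
  delta_rot=[
    [0,0,0],
    [0,0,0],
  ],
)

```text
time_s: 13.82
tool_pos: [565.0, 103.4, 20.2]
tool_rot: [0.0, 1.0, -0.019, -0.0]
ft_force: [-5.0, -0.1, -1.2]
grip_width: 42.9
gripper_force: 2.4
```

```bash
python3 -c "
from h import *
pos()"
```

```text
t 13.8167 board xy [36.5 91.8] z 20.2 f [-5.04 -0.07 -1.21]
```

Request:
servo_tool(
  dp=[
    [0.002,0,0],
    [0.003,0,0],
  ],
  delta_rot=[
    [0,0,0],
    [0,0,0],
  ],
)

```text
time_s: 13.98
tool_pos: [567.4, 103.3, 20.1]
tool_rot: [0.0, 1.0, -0.019, -0.001]
ft_force: [-10.6, 0.4, 1.8]
grip_width: 42.6
gripper_force: 4.8
```

Request:
servo_tool(
  dp=[
    [0.001,0,0],
    [0.002,0,0],
  ],
  delta_rot=[
    [0,0,0],
    [0,0,0],
  ],
)

```text
time_s: 14.15
tool_pos: [567.6, 103.3, 20.0]
tool_rot: [0.0, 1.0, -0.019, -0.003]
ft_force: [-19.1, 1.4, 7.5]
grip_width: 42.9
gripper_force: 8.8
```

```bash
python3 -c "
from h import *
pos()"
```

```text
t 14.15 board xy [39.1 91.9] z 20.0 f [-19.06   1.41   7.46]
```

Request:
servo_tool(
  dp=[
    [-0.012,0,0],
    [-0.03,-0.01,-0.025],
    [-0.05,-0.03,-0.05],
    [-0.075,-0.06,-0.06],
    [-0.1,-0.09,-0.06],
    [-0.115,-0.115,-0.06],
    [-0.12,-0.125,-0.05],
    [-0.12,-0.125,-0.03],
    [-0.12,-0.125,0.002],
    [-0.12,-0.125,0.002],
  ],
  delta_rot=[
    [0,0,0],
    [0,0,0],
    [0,0,0],
    [0,0,0],
    [0,0,0],
    [0,0,0],
    [0,0,0],
    [0,0,0],
    [0,0,0],
    [0,0,0],
  ],
)

```text
time_s: 14.98
tool_pos: [454.1, 232.2, 14.4]
tool_rot: [0.001, 1.0, -0.019, -0.002]
ft_force: [-1.4, -0.5, -0.9]
grip_width: 42.7
gripper_force: 0.0
```

Request:
servo_tool(
  dp=[
    [0.004,0,0],
    [0.008,0,0],
    [0.012,0,0],
    [0.016,0,0],
    [0.02,0,0],
    [0.024,0,0],
    [0.028,0,0],
    [0.032,0,0],
    [0.036,0,-0.001],
    [0.04,0,-0.002],
  ],
  delta_rot=[
    [0,0,0],
    [0,0,0],
    [0,0,0],
    [0,0,0],
    [0,0,0],
    [0,0,0],
    [0,0,0],
    [0,0,0],
    [0,0,0],
    [0,0,0],
  ],
)

```text
time_s: 15.82
tool_pos: [495.3, 231.1, 20.3]
tool_rot: [0.0, 1.0, -0.019, 0.0]
ft_force: [-0.7, -1.3, -0.5]
grip_width: 42.6
gripper_force: 0.5
```

Request:
servo_tool(
  dp=[
    [0.004,0,0],
    [0.008,0,0],
  ],
  delta_rot=[
    [0,0,0],
    [0,0,0],
  ],
)

```text
time_s: 15.98
tool_pos: [503.2, 230.8, 20.3]
tool_rot: [0.0, 1.0, -0.019, -0.0]
ft_force: [-2.6, -0.9, 0.8]
grip_width: 42.6
gripper_force: 1.0
```

Request:
servo_tool(
  dp=[
    [0.004,0,0],
    [0.008,0,0],
  ],
  delta_rot=[
    [0,0,0],
    [0,0,0],
  ],
)

```text
time_s: 16.15
tool_pos: [511.1, 230.5, 20.2]
tool_rot: [0.0, 1.0, -0.019, -0.0]
ft_force: [-1.9, 0.1, 1.1]
grip_width: 42.6
gripper_force: 1.1
```

```bash
python3 -c "
from h import *
pos()"
```

```text
t 16.15 board xy [-22.3 216.8] z 20.2 f [-1.86  0.07  1.09]
```

Request:
servo_tool(
  dp=[
    [0.004,0,0],
    [0.008,0,0],
  ],
  delta_rot=[
    [0,0,0],
    [0,0,0],
  ],
)

```text
time_s: 16.32
tool_pos: [519.1, 230.2, 20.3]
tool_rot: [0.0, 1.0, -0.019, -0.0]
ft_force: [-2.6, -0.0, 1.0]
grip_width: 42.3
gripper_force: 1.1
```

Request:
servo_tool(
  dp=[
    [0.004,0,-0.001],
    [0.008,0,-0.001],
  ],
  delta_rot=[
    [0,0,0],
    [0,0,0],
  ],
)

```text
time_s: 16.48
tool_pos: [527.4, 229.9, 21.3]
tool_rot: [-0.0, 1.0, -0.019, 0.0]
ft_force: [-0.7, -0.2, 0.3]
grip_width: 42.5
gripper_force: 0.5
```

Tin 4 is empty: about 0.7 N once the vertical load is relieved. Pulling it back.

Request:
servo_tool(
  dp=[
    [-0.01,0,0],
    [-0.01,0,-0.035],
    [0.01,0,-0.055],
    [0.045,0,-0.06],
    [0.085,0,-0.06],
    [0.115,0,-0.055],
    [0.121,0,-0.035],
    [0.121,0,-0.005],
    [0.121,0,0.002],
    [0.121,0,0.002],
  ],
  delta_rot=[
    [0,0,0],
    [0,0,0],
    [0,0,0],
    [0,0,0],
    [0,0,0],
    [0,0,0],
    [0,0,0],
    [0,0,0],
    [0,0,0],
    [0,0,0],
  ],
)

```text
time_s: 17.32
tool_pos: [645.9, 225.1, 16.9]
tool_rot: [0.001, 1.0, -0.019, -0.002]
ft_force: [0.5, -0.0, 0.1]
grip_width: 43.0
gripper_force: 0.0
```

Request:
servo_tool(
  dp=[
    [-0.004,0,0],
    [-0.008,0,0],
    [-0.012,0,0],
    [-0.018,0,0],
    [-0.024,0,0],
    [-0.03,0,0],
    [-0.036,0,0],
    [-0.042,0,0],
    [-0.048,0,-0.001],
    [-0.054,0,-0.002],
  ],
  delta_rot=[
    [0,0,0],
    [0,0,0],
    [0,0,0],
    [0,0,0],
    [0,0,0],
    [0,0,0],
    [0,0,0],
    [0,0,0],
    [0,0,0],
    [0,0,0],
  ],
)

```text
time_s: 18.15
tool_pos: [592.6, 227.3, 21.0]
tool_rot: [0.0, 1.0, -0.019, -0.001]
ft_force: [0.0, -0.1, -0.5]
grip_width: 42.8
gripper_force: 0.4
```

Request:
servo_tool(
  dp=[
    [-0.006,0,0],
    [-0.012,0,0],
    [-0.018,0,0],
    [-0.024,0,0],
    [-0.03,0,0],
    [-0.036,0,0],
    [-0.042,0,0],
    [-0.048,0,0],
    [-0.054,0,0],
    [-0.06,0,0],
  ],
  delta_rot=[
    [0,0,0],
    [0,0,0],
    [0,0,0],
    [0,0,0],
    [0,0,0],
    [0,0,0],
    [0,0,0],
    [0,0,0],
    [0,0,0],
    [0,0,0],
  ],
)

```text
time_s: 18.98
tool_pos: [533.2, 229.7, 21.2]
tool_rot: [0.0, 1.0, -0.019, -0.0]
ft_force: [0.5, -0.4, -1.7]
grip_width: 42.8
gripper_force: 0.4
```

```bash
python3 -c "
from h import *
pos()"
```

```text
t 18.9833 board xy [-2.000e-01  2.168e+02] z 21.2 f [ 0.47 -0.39 -1.67]
```

-0.2 to about -38.5 remains.

Request:
servo_tool(
  dp=[
    [-0.005,0,0],
    [-0.01,0,0],
    [-0.015,0,0],
    [-0.02,0,0],
    [-0.025,0,0],
    [-0.029,0,0],
    [-0.032,0,0],
    [-0.034,0,0],
  ],
  delta_rot=[
    [0,0,0],
    [0,0,0],
    [0,0,0],
    [0,0,0],
    [0,0,0],
    [0,0,0],
    [0,0,0],
    [0,0,0],
  ],
)

```text
time_s: 19.65
tool_pos: [499.4, 231.0, 21.3]
tool_rot: [0.0, 1.0, -0.019, -0.0]
ft_force: [1.2, 0.3, -1.3]
grip_width: 43.0
gripper_force: 0.5
```

Request:
servo_tool(
  dp=[
    [-0.002,0,0],
    [-0.004,0,0],
  ],
  delta_rot=[
    [0,0,0],
    [0,0,0],
  ],
)

```text
time_s: 19.82
tool_pos: [495.8, 231.1, 21.3]
tool_rot: [0.0, 1.0, -0.019, 0.0]
ft_force: [3.7, 0.3, 0.3]
grip_width: 42.7
gripper_force: 1.6
```

Request:
servo_tool(
  dp=[
    [-0.001,0,0],
    [-0.002,0,0],
  ],
  delta_rot=[
    [0,0,0],
    [0,0,0],
  ],
)

```text
time_s: 19.98
tool_pos: [495.4, 231.4, 21.7]
tool_rot: [-0.0, 1.0, -0.019, 0.002]
ft_force: [9.4, -1.3, 1.6]
grip_width: 42.6
gripper_force: 4.6
```

```bash
python3 -c "
from h import *
pos()"
```

```text
t 19.9833 board xy [-38.  217.1] z 21.7 f [ 9.44 -1.35  1.57]
```

All four are at their rails. I'll retreat up and check.

Request:
servo_tool(
  dp=[
    [0.015,0,0],
    [0.015,0,-0.04],
    [0.015,0,-0.08],
    [0.015,0,-0.12],
    [0.015,0,-0.16],
    [0.015,0,-0.2],
    [0.015,0,-0.22],
    [0.015,0,-0.22],
  ],
  delta_rot=[
    [0,0,0],
    [0,0,0],
    [0,0,0],
    [0,0,0],
    [0,0,0],
    [0,0,0],
    [0,0,0],
    [0,0,0],
  ],
)

```text
time_s: 20.65
tool_pos: [509.9, 231.0, 246.1]
tool_rot: [-0.001, 1.0, -0.019, 0.003]
ft_force: [-0.8, 0.4, 0.4]
grip_width: 42.3
gripper_force: 0.0
```

Run:
```python
from h import *
pos()
for n in('scene','side'):
    c=cam(n,n+'3.png');P=cloud(c);b=tob(P,np.array([525.,13.]),np.deg2rad(-2.2))
    t=np.uint8((abs(b[...,0])<160)&(abs(b[...,1])<300)&(P[...,2]>38)&(P[...,2]<56)&(c['depth']>0))
    k,l,s,ce=cv2.connectedComponentsWithStats(t)
    for j in range(1,k):
        if s[j][4]<25: continue
        cc=cv2.minEnclosingCircle(b[l==j].astype(np.float32));z=P[l==j][:,2]
        print(n,ce[j].round(),np.round(cc[0]),round(cc[1]),'z',np.percentile(z,[5,50,95]).round(1))
```

```text
t 20.65 board xy [-23.5 217.3] z 246.1 f [-0.79  0.38  0.42]
scene [331. 165.] [-89. 215.] 52 z [40.9 45.8 49.4]
scene [246. 197.] [-90. -85.] 51 z [40.9 45.6 49.2]
scene [281. 202.] [-18.  -4.] 14 z [39.3 46.5 50.6]
scene [329. 216.] [95. 90.] 50 z [41.5 45.7 49.5]
scene [231. 255.] [  93. -217.] 50 z [41.7 45.8 49.3]
side [292. 152.] [  90. -212.] 49 z [41.  44.7 47.2]
side [313. 209.] [-94. -81.] 49 z [42.1 45.3 47.4]
side [209. 210.] [91. 95.] 50 z [41.8 45.2 47.5]
side [269. 211.] [-22.   1.] 13 z [38.9 46.8 49.3]
side [222. 286.] [-93. 220.] 49 z [43.  45.7 47.8]
```

View pics/scene3.png

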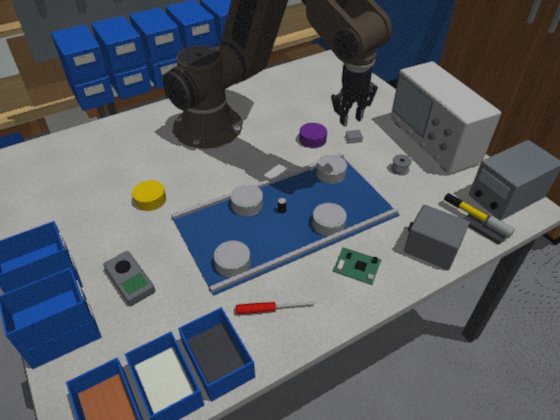

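The picture shows the full tins at the far rail (232,258) and (329,218), the empty ones at the near rail (246,200) and (331,168), and the capacitor still at (282,205). All four measure about ±92 mm from the mat's centre and stand flat.

```bash
python3 -c "
from plant import arm
print(arm.hand_in())"
```

```text
the job is handed in; nothing more can be done
None
```

I handed the job in at about 21 s: the two full tins (y ≈ −213 and +92 mm on the mat) stand flat against the far rail, the two empty ones (y ≈ −83 and +217 mm) stand flat against the near rail, and no bystander appears moved; the hand-in gave no verdict.

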